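# Rehang the lift-off gate of the blank magazine

## Task

The magazine has been refilled with carton blanks and its front gate is still off. Take the yellow gate out of the wooden rest and hang both its knuckles on the two hinge pins with the gate standing open, gently and without forcing the hinge, until it sits fully down; then swing it shut past the spring catch, so that it stays shut by itself. Leave the carton, the clip tray and the tally counter where they are.

Things in the scene. Friction and masses are not known exactly. Their poses are not given: they have to be found in the camera images.
- gate: lift-off gate, loose, about 0.25 kg: yellow frame with clear pane, at first upright in the slot of the rest. Origin: on its hinge axis, level with its underside; z up, the leaf runs from the hinge along its own -y. Leaf 10 mm thick (x -5 to +5), 120 mm high, from y -13 to y -170. Shut, its axes match the magazine's within 0.1 rad; it opens with the free edge towards the magazine's -x
- gate_grip (a point): middle of the top edge of the gate's 30 mm high top rail, 70 mm from the hinge axis and 120 mm above the gate's underside: a good place to grip from above, fingers closing along the gate's x; the clear pane below the rail is 4 mm thick
- gate_edge (a point): centre of the gate's round free edge (radius 5 mm), 165 mm from the hinge axis, 60 mm above the underside. With the gate shut it is at x -125, y -75 mm in the magazine's frame
- knuckle_low (a point): centre of the lower end of the gate's lower knuckle, on the hinge axis, 12 mm above the gate's underside. Knuckle: round, outer diameter 18 mm, 20 mm high, through hole of 10 mm
- knuckle_high (a point): the same for the upper knuckle (same size), 86 mm above the gate's underside; both fit the two pins at the same time
- rest: wooden block 70 x 130 x 30 mm fixed to the table; the gate stands in its slot (along its y, 13 mm wide, 22 mm deep, slot floor at z 8), from which it is lifted straight up; origin: centre of its underside
- magazine: fixed grey magazine full of carton blanks on an aluminium base 236 x 230 x 12 mm (x -96 to +140); origin at table level, z up, open front to its own -x. Side walls at y +-77 mm, top at z 102, front edges at x -95; blanks up to z 95. Hinge bar on the left front corner (+y), stop post and spring catch on the right front corner (-y)
- hinge_rear (a point): where the foot of the lower pin would be with the slotted hinge bar pushed right back to the rear end of its slots; in the magazine's frame x -107, y +90, z 28 mm. The bar has been clamped by hand further forward: the true axis of both pins is anywhere from 3 to 33 mm in front of this point (towards the magazine's -x), at the same y. That distance is not measured: find it by touch or by eye
- pin_high_rear (a point): the same for the foot of the upper pin, 74 mm higher. Both pins: upright, diameter 8 mm, 18 mm long, 0.5 mm chamfer, tips at z 46 and z 120 mm, each on an 8 mm thick, 18 mm wide arm that comes from the magazine's +x side. The lower knuckle cannot pass the upper arm from above: come in from the front, gate open, its underside 36 to 60 mm above the table, then lower
- hung_level (a point): point below hinge_rear at z 16 mm: the level of the gate's underside when both knuckles rest on the shoulders at the feet of the pins (fully down). Play in the hinge lets the hung gate lean by up to about 0.04 rad
- catch_nose (a point): front of the roller of the spring catch at rest: white roller of radius 5 mm on a plunger that gives way along the magazine's -y, in a black housing (magazine's x -143 to -60, y -109 to -89, z 51 to 81 mm). The gate's free edge pushes it back about 3 mm with about 5 to 10 N at the edge, then it snaps in front of the edge and holds the gate shut
- stop_face (a point): middle of the rubber face, at x -120 mm in the magazine's frame, of the stop post on which the back of the shut gate comes to rest near its free edge
- carton_a: closed black carton 78 x 117 x 58 mm, loose, left of the magazine; origin: centre of its underside
- clip_tray: blue tray with clips 80 x 120 x 28 mm, loose, right of the magazine; origin: centre of its underside
- tally_counter: hand tally counter, white, 80 x 49 x 25 mm, lying loose between the rest and the folding fixture on the right; origin: centre of its underside

How it is judged (in metres and radians):
On the way:
1. the gate is hung fully down on both pins while it stands open (z of gate in the frame of magazine between 0.013 and 0.0185 m and angle between gate's own z axis and vertical below 0.07 rad and x of gate in the frame of hinge_rear between -0.0365 and 0.0005 m and y of gate in the frame of hinge_rear between -0.004 and 0.004 m and x of gate_edge in the frame of magazine below -0.155 m), for 0.2 s.
At the end, for the whole second after the job is handed in: the gate sits on both pins, fully down (underside 16 mm above the table, within 2.5 mm), upright (within 4 degrees), at rest and shut behind the catch (free edge within 5 mm of the shut position) (z of gate in the frame of magazine between 0.013 and 0.0185 m and angle between gate's own z axis and vertical below 0.07 rad and x of gate in the frame of hinge_rear between -0.0365 and 0.0005 m and y of gate in the frame of hinge_rear between -0.004 and 0.004 m and x of gate_edge in the frame of magazine between -0.13 and -0.119 m and linear speed of gate below 0.02 m/s); the robot touches nothing.
It fails at once if the gate is pressed against the magazine or its hinge with more than 60 N (contact force between gate and magazine above 60 N).
It fails at once if the carton is moved by more than 20 mm (distance of carton_a from where it was at the start of the episode above 0.02 m).
It fails at once if the clip tray is moved by more than 20 mm (distance of clip_tray from where it was at the start of the episode above 0.02 m).
It fails at once if the tally counter is moved by more than 20 mm (distance of tally_counter from where it was at the start of the episode above 0.02 m).
It also fails if it takes over 54 s, if anything falls off the work surface, if the arm or the gripper's body presses on something with over 40 N, if the wrist force passes 120 N, or if a joint passes its speed limit or range.

## Robot

A 6-joint arm with a two-finger parallel gripper is mounted at the origin on a cart in front of the work surface, level with it; the furniture and walls round the work are solid. World frame = base frame: x ahead of the robot, y to its left, z up, the work surface at z = 0. Lengths are in m, angles in degrees, forces in N, time in s.
With the tool pointing down it reaches from about 0.25 to 0.8 m from the base axis. Payload 8.5 kg.
Tool frame: the origin (TCP) lies on the front face of the gripper's body, between the roots of the fingers; the fingertips stand 73 mm ahead of it and the grasp point (between the pads) lies 54 mm ahead of it; z points along the fingers, y is the line along which they close (so a half turn about z gives the same grasp; the last joint's range is limited). The gripper opens to 85 mm and grips with 20 to 120 N. Pads are 22 mm wide; open, the fingers measure 114 mm over their backs; the gripper's body (76 mm by 85 mm) begins 54 mm behind the grasp point. The pads swing forward as they close: fully open they stand 13 mm farther back than shut.
Start: joints at [67.895, 13.648, -0.773, 75.585, 0, 90], TCP at [0.198, 0.486, 0.304] pointing down, gripper open.
Joint ranges: [-152.45, 152.45], [-59.26, 108.67], [-65.41, 83.53], [-104.44, 129.93], [-82.83, 76.93], [-180, 180]. Speed limits (degrees/s): [127.2, 127.2, 159.86, 180, 180, 180].

## Interface

Orientations are given as [roll, pitch, yaw] about the fixed x, y, z axes, in that order (R = Rz(yaw) Ry(pitch) Rx(roll)).
In Python, from cell import ctrl gives the robot as it stands.
- The arm moves only by the shell command python3 -m inch 'ROWS' [FORCE]. ROWS is JSON, a list that holds one entry, the list of rows, each a list of 5 numbers: the shift along the tool's x, y, z in m, then the turn about the tool's z in rad, then the finger opening in m, from 0 to 0.0854. In form: [[[dx, dy, dz, spin, fingers], ...]]. A call has exactly 8 rows; each row is the pose to reach, as a shift and turn from the pose commanded when the call began, along the tool's axes at that moment; what a row does not reach only later rows make up. A row lasts 1/10 s, in which the tool goes at most 50 mm and 8.59 degrees, less where a joint would pass 70% of its speed; a pose out of reach is approached as far as the arm can. A call with a gripper value outside its range is refused whole. The fingers move at their own pace and stop on an object; FORCE is the grip in N (left out, the last holds). Time passes only in rows, so rows that repeat a pose let the fingers close, or fill a call up. It gives the time, the measured TCP pose, the force and the opening at its end, in the units of the state.
- ctrl.state(): the state, without advancing time (a new reading comes with each control period).
- ctrl.snapshot(name): name is "scene" or "top" or "wrist"; returns a dict with "frame" (384x512x3 uint8, red, green, blue), "z_map" (384x512 float32, m along the optical axis (not along the pixel's ray), 0 where there is no reading), "mtx" (3x3 intrinsics, pixels), "extrinsics" (4x4, takes a point from world to camera coordinates); the wrist camera has in their place "hand_eye" (4x4, takes a point from camera to tool coordinates, whose origin is the TCP and whose axes are the flange's). Camera axes: x right, y down, z forward; pixel columns grow to the right and rows downward; lengths in m; the calibration is good to about 2 mm. A picture is of the moment at which its call begins: read the wrist's pose just before it.
- ctrl.hand_in(): hands the job in, once; it reports no verdict.
The state is a dict: "t": time; "q": joint angles; "joint_vel": joint speeds; "joint_efforts": joint torques, N m; "tool_pos": TCP position; "tcp_rot": TCP orientation; "contact_force": force on the tool from outside, world axes, zero at the start; "moment": the same for the moment, N m; "opening": opening from 0.0 (shut) to 1.0 (fully open).
Only numpy, scipy, OpenCV 4.12 (cv2) and the standard library are available. Lean on these libraries where they do the work, as an engineer would, in place of code of your own. Each camera call takes 0.05 s, during which the arm holds its last target. There are 200 camera calls.

## Working session

There is one attempt and no reset: what is moved stays moved. The work goes in short steps, Python scripts to look and compute and a shell command to move; the robot and the scene stay as the last step left them, time stands still between calls to the robot, and variables do not carry over. Pictures are saved under pics/ and viewed, on a budget of 10 in all, crops included, one or two more only if the job needs it, and the job is handed in when it is done.

```bash
ls; mkdir -p pics; python3 - <<'E'
from cell import ctrl
import cv2,numpy as np
print(ctrl.state())
for n in ("scene","top"):
    s=ctrl.snapshot(n); np.savez(f"pics/{n}0.npz",**s); print(n,s["mtx"],s["extrinsics"])
    cv2.imwrite(f"pics/{n}0.png",cv2.resize(s["frame"][:,:,::-1],(800,600)))
E
```

```text
pics
{'t': 0.0, 'q': array([ 6.78974577e+01,  1.36797553e+01, -8.17084636e-01,  7.55842381e+01,
        1.60208352e-03,  8.99999711e+01]), 'joint_vel': array([-0.03768385, -0.02903806, -0.0484864 ,  0.04336699, -0.02255861,
       -0.04878337]), 'joint_efforts': array([ 4.19222606e-04, -5.38784373e+01,  3.46437228e+01,  1.82270125e-02,
        6.32680008e-05,  3.59620549e-05]), 'tool_pos': array([0.19741483, 0.48612963, 0.30328759]), 'tcp_rot': array([-1.79918922e+02, -1.60212285e-03,  1.57897484e+02]), 'contact_force': array([-0.19205026,  0.22260322,  0.62328795]), 'moment': array([-0.01361931, -0.03725312,  0.05267094]), 'opening': 1.0017566373695157}
scene [[369.89623732   0.         252.64451587]
 [  0.         369.89623732 190.86251054]
 [  0.           0.           1.        ]] [[ 0.64688696 -0.76249482  0.01178575 -0.39031396]
 [-0.57803157 -0.50035529 -0.64461157  0.38225762]
 [ 0.49741005  0.41017829 -0.7644194   0.93282382]
 [ 0.          0.          0.          1.        ]]
top [[413.40506383   0.         253.91761507]
 [  0.         413.40506383 191.49959046]
 [  0.           0.           1.        ]] [[ 0.01757683 -0.99982134 -0.00695223 -0.03484849]
 [-0.99810898 -0.01713625 -0.05903226  0.56117395]
 [ 0.05890257  0.00797668 -0.99823187  1.22611519]
 [ 0.          0.          0.          1.        ]]
```

View pics/scene0.png

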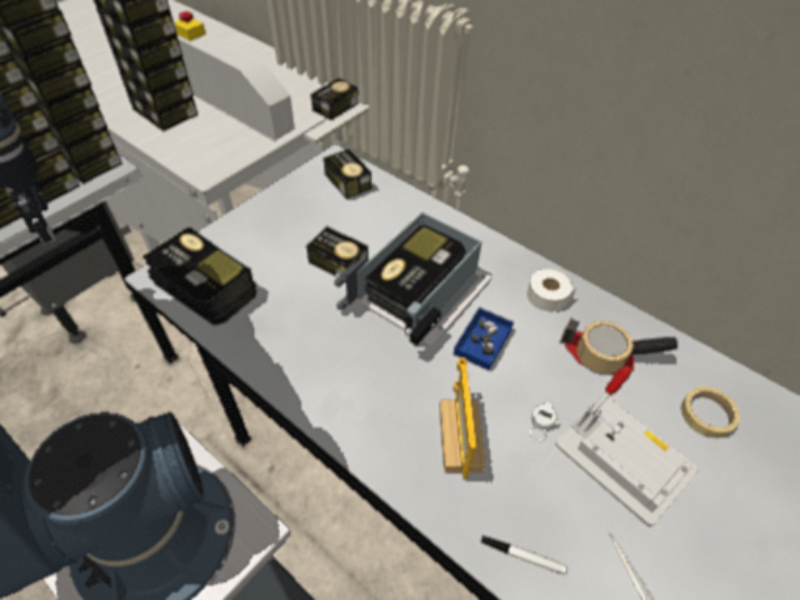

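View pics/top0.png

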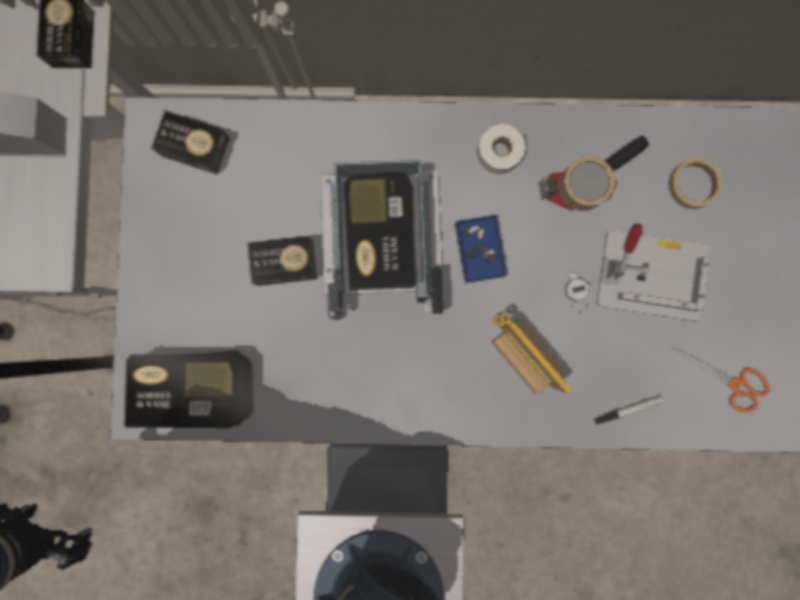

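The scene view shows the gate in the rest at about (462,415), with its knuckle end at the top. The magazine is at (420,275), with the hinge at (350,290) and the catch at (425,325). In the top view the gate runs from (500,318) to (570,390), the hinge corner is at (335,310) and the catch at (437,295).

```bash
cat > h.py <<'E'
import numpy as np, cv2
from cell import ctrl
from scipy.spatial.transform import Rotation as R
def T(st):
    M=np.eye(4); M[:3,:3]=R.from_euler('xyz',st['tcp_rot'],degrees=True).as_matrix(); M[:3,3]=st['tool_pos']; return M
def c2w(s,st=None):
    return np.linalg.inv(s['extrinsics']) if 'extrinsics' in s else T(st)@s['hand_eye']
def cloud(s,st=None):
    z=s['z_map']; v,u=np.mgrid[:384,:512]; K=s['mtx']
    P=np.stack([(u-K[0,2])/K[0,0]*z,(v-K[1,2])/K[1,1]*z,z],-1)
    M=c2w(s,st); W=P@M[:3,:3].T+M[:3,3]; W[z<=0]=np.nan; return W
def ray(s,uv,h,st=None):
    M=c2w(s,st); K=s['mtx']; d=M[:3,:3]@np.array([(uv[0]-K[0,2])/K[0,0],(uv[1]-K[1,2])/K[1,1],1]); return M[:3,3]+d*(h-M[2,3])/d[2]
E
cat > a.py <<'E'
from h import *
for n in ("top","scene"):
    s=dict(np.load(f"pics/{n}0.npz")); W=cloud(s); f=s['frame']
    hsv=cv2.cvtColor(f,cv2.COLOR_RGB2HSV)
    x,y,z=W[...,0],W[...,1],W[...,2]
    yel=(hsv[...,0]>15)&(hsv[...,0]<32)&(hsv[...,1]>170)&(hsv[...,2]>90)&(x>.2)&(x<.6)&(y<-.1)&(y>-.45)
    P=W[yel]; print(n,'yellow',len(P),'zmax',np.percentile(P[:,2],[5,50,95,100]))
    t=P[(P[:,2]>.118)&(P[:,2]<.14)]
    r=cv2.minAreaRect(t[:,:2].astype(np.float32)); print(' top rail',r,cv2.boxPoints(r).round(4).tolist())
    k=P[(P[:,2]>.098)&(P[:,2]<.118)]; 
    if len(k): r=cv2.minAreaRect(k[:,:2].astype(np.float32)); print(' knuckle lvl',r,cv2.boxPoints(r).round(4).tolist())
    g=(z>.098)&(z<.107)&(x>.45)&(x<.9)&(abs(y-.05)<.2)
    # wall top
    P=W[g]; r=cv2.minAreaRect(P[:,:2].astype(np.float32)); print(' walls',len(P),r,cv2.boxPoints(r).round(4).tolist())
    b=(z>.003)&(z<.02)&(x>.4)&(x<.9)&(abs(y-.02)<.16)
    P=W[b]; r=cv2.minAreaRect(P[:,:2].astype(np.float32)); print(' base',len(P),r,cv2.boxPoints(r).round(4).tolist())
    b=(z>.115)&(z<.13)&(x>.4)&(x<.7)&(abs(y-.1)<.1); print(' pin',W[b].round(4).tolist()[:10])
E
python3 a.py
```

```text
Traceback (most recent call last):
  File "a.py", line 7, in <module>
    P=W[yel]; print(n,'yellow',len(P),'zmax',np.percentile(P[:,2],[5,50,95,100]))
                                             ~~~~~~~~~~~~~^^^^^^^^^^^^^^^^^^^^^^
IndexError: index -1 is out of bounds for axis 0 with size 0
```

```bash
python3 - <<'E'
from h import *
s=dict(np.load("pics/top0.npz")); W=cloud(s); hsv=cv2.cvtColor(s['frame'],cv2.COLOR_RGB2HSV)
print((s['z_map']>0).mean(), W[188:250:4,256].round(3).tolist())
for v,u in((225,342),(226,343),(215,335),(240,356),(205,320)): print(s['frame'][v,u],hsv[v,u],W[v,u],s['z_map'][v,u])
E
```

```text
0.9958292643229166 [[0.573, -0.031, 0.0], [0.562, -0.031, -0.006], [0.549, -0.032, -0.002], [0.537, -0.032, -0.002], [0.525, -0.032, 0.003], [0.513, -0.032, 0.0], [0.5, -0.032, -0.004], [0.488, -0.033, -0.0], [0.476, -0.033, -0.0], [0.464, -0.033, 0.002], [0.452, -0.033, 0.001], [0.44, -0.033, -0.001], [0.428, -0.034, 0.001], [0.416, -0.034, -0.0], [0.404, -0.034, -0.001], [0.392, -0.034, -0.002]]
[190 147  68] [ 19 164 190] [ 0.46800801 -0.26704838  0.12775722] 1.1240206
[191 149  69] [ 20 163 191] [ 0.46540317 -0.26919337  0.13055982] 1.1210524
[178 139  66] [ 20 160 178] [ 0.49482684 -0.24807391  0.12673344] 1.1267736
[184 144  67] [ 20 162 184] [nan nan nan] 0.0
[143 114  63] [ 19 143 143] [ 0.521742   -0.20897775  0.11386101] 1.1415205
```

```bash
sed -i 's/hsv\[...,1\]>170/hsv[...,1]>140/; s/(x>.2)&(x<.6)&(y<-.1)&(y>-.45)/(x>.15)\&(x<.6)\&(y<-.05)\&(y>-.5)/' a.py; python3 a.py 2>&1 | tail -20
```

```text
top yellow 249 zmax [0.0299294  0.12654725 0.13034132 0.13525445]
 top rail ((0.4663900136947632, -0.26896920800209045), (0.17191673815250397, 0.011584307067096233), 41.435848236083984) [[0.39809998869895935, -0.3215000033378601], [0.4058000147342682, -0.3301999866962433], [0.5346999764442444, -0.21639999747276306], [0.5270000100135803, -0.2076999992132187]]
 knuckle lvl ((0.5225357413291931, -0.21613287925720215), (0.019750108942389488, 0.009360259398818016), 63.25541687011719) [[0.5138999819755554, -0.22280000150203705], [0.5223000049591064, -0.22709999978542328], [0.5311999917030334, -0.2093999981880188], [0.5228000283241272, -0.20520000159740448]]
 walls 439 ((0.6672681570053101, 0.017362579703330994), (0.2816242277622223, 0.17782926559448242), 3.1011035442352295) [[0.5218999981880188, 0.09849999845027924], [0.531499981880188, -0.07900000363588333], [0.8126999735832214, -0.06379999965429306], [0.8030999898910522, 0.11379999667406082]]
 base 2643 ((0.649795413017273, 0.01979970932006836), (0.31936490535736084, 0.49853628873825073), 89.98489379882812) [[0.40049999952316284, -0.1397
[... 1212 characters left out ...]
9910000115633011], [0.5307000279426575, -0.0794999971985817], [0.815500020980835, -0.06379999965429306], [0.8057000041007996, 0.11479999870061874]]
 base 1351 ((0.6500594615936279, 0.019885510206222534), (0.31934723258018494, 0.4993179142475128), 89.84429931640625) [[0.4000000059604645, -0.13910000026226044], [0.8992999792098999, -0.1404999941587448], [0.9002000093460083, 0.17890000343322754], [0.4007999897003174, 0.18019999563694]]
 pin [[0.5987, 0.0882, 0.1155], [0.5883, 0.0874, 0.115], [0.5778, 0.0862, 0.1151], [0.5687, 0.082, 0.1161], [0.5517, 0.0833, 0.1152], [0.5311, 0.0931, 0.1205], [0.5346, 0.0925, 0.1181], [0.5487, 0.0804, 0.1152], [0.5269, 0.0889, 0.1224], [0.5305, 0.0883, 0.1199]]
```

```bash
cat >> h.py <<'E'
def rel(cmd,tgt):
    """cmd,tgt: x,y,z,yaw(deg), tool down -> dx,dy,dz,spin"""
    c,s=np.cos(np.radians(cmd[3])),np.sin(np.radians(cmd[3])); d=np.array(tgt[:3])-cmd[:3]
    sp=-(np.radians((tgt[3]-cmd[3]+180)%360-180)); return np.round([c*d[0]+s*d[1], s*d[0]-c*d[1], -d[2], sp],4).tolist()
def fwd(cmd,m):
    c,s=np.cos(np.radians(cmd[3])),np.sin(np.radians(cmd[3]))
    return np.round([cmd[0]+c*m[0]+s*m[1],cmd[1]+s*m[0]-c*m[1],cmd[2]-m[2],cmd[3]-np.degrees(m[3])],4).tolist()
E
python3 - <<'E'
from h import *
st=ctrl.state(); s=ctrl.snapshot("wrist"); print(s['hand_eye'].round(4),s['mtx'])
c=[.198,.486,.304,157.895]
print(rel(c,[.43,.09,.33,80]), rel([.43,.09,.33,80],[.4764,-.2597,.33,41.5]))
E
```

```text
[[-1.300e-03 -9.578e-01 -2.873e-01  7.310e-02]
 [ 1.000e+00 -1.400e-03  1.000e-04  0.000e+00]
 [-5.000e-04 -2.873e-01  9.578e-01 -7.000e-02]
 [ 0.000e+00  0.000e+00  0.000e+00  1.000e+00]] [[309.12921075   0.         258.50353363]
 [  0.         309.12921075 192.70158517]
 [  0.           0.           1.        ]]
[-0.364, -0.2796, -0.026, 1.3595] [-0.3363, 0.1064, -0.0, 0.672]
```

```bash
python3 -m inch '[[[-0.03,-0.024,0,0.1,0.085],[-0.06,-0.05,0,0.22,0.085],[-0.095,-0.075,0,0.36,0.085],[-0.13,-0.1,-0.005,0.5,0.085],[-0.165,-0.13,-0.01,0.64,0.085],[-0.2,-0.155,-0.015,0.78,0.085],[-0.235,-0.18,-0.02,0.92,0.085],[-0.27,-0.205,-0.025,1.06,0.085]]]' 40; python3 -c "
from h import *
c=fwd([.198,.486,.304,157.895],[-.27,-.205,-.025,1.06]);print(c,rel(c,[.45,.04,.33,80]))"
```

```text
t: 0.95
tool_pos: [0.371, 0.1932, 0.3291]
tcp_rot: [180.0, -0.0, 96.8]
contact_force: [0.2, 0.8, 1.3]
opening: 0.998
[0.371, 0.1945, 0.329, 97.1615] [-0.1631, 0.0591, -0.001, 0.2995]
```

```bash
python3 -m inch '[[[-0.035,0.012,0,0.06,0.085],[-0.07,0.025,0,0.12,0.085],[-0.105,0.038,0,0.18,0.085],[-0.135,0.05,0,0.24,0.085],[-0.155,0.057,0,0.28,0.085],[-0.163,0.059,0,0.3,0.085],[-0.163,0.059,0,0.3,0.085],[-0.163,0.059,0,0.3,0.085]]]'; python3 - <<'E'
from h import *
st=ctrl.state(); s=ctrl.snapshot("wrist"); np.savez("pics/w1.npz",pose=T(st),**s)
cv2.imwrite("pics/w1.png",cv2.resize(s['frame'][:,:,::-1],(800,600)))
c=fwd([0.371, 0.1945, 0.329, 97.1615],[-.163,.059,0,.3]);print(c,st['tool_pos'],rel(c,[.4764,-.2597,.33,41.5]))
E
```

```text
t: 1.75
tool_pos: [0.449, 0.041, 0.3288]
tcp_rot: [-180.0, -0.0, 80.0]
contact_force: [0.3, 0.3, 0.4]
opening: 0.998
[0.4499, 0.0401, 0.329, 79.9728] [0.4490256  0.04096432 0.32883176] [-0.2906, 0.0783, -0.001, 0.6715]
```

View pics/w1.png

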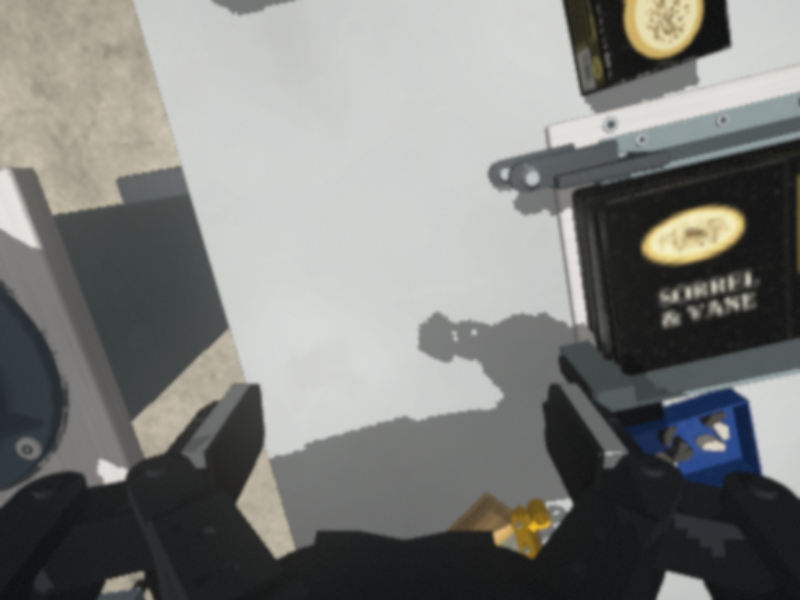

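Wrist view: two pale pin tips on the hinge bar at about (531,177) for the upper and (505,175) for the lower. The gate's knuckles show at (530,520).

```bash
python3 - <<'E'
from h import *
s=dict(np.load("pics/w1.npz")); M=s['pose']@s['hand_eye']
s['extrinsics']=np.linalg.inv(M); W=cloud(s)
g=s['frame'].astype(int).min(2)
print(g[100:126,310:356:1][::2])
for (u,v),h in (((340,113),.12),((323,112),.046)):
    b=np.zeros_like(g,bool); b[v-6:v+7,u-7:u+8]=1
    m=b&(g>170); vv,uu=np.nonzero(m); print(m.sum(),uu.mean(),vv.mean(),ray(s,(uu.mean(),vv.mean()),h).round(4), np.nanmedian(W[m],0).round(4))
x,y,z=W[...,0],W[...,1],W[...,2]
P=W[(z>.098)&(z<.106)&(x<.9)]; r=cv2.minAreaRect(P[:,:2].astype(np.float32)); print(len(P),r)
t=dict(np.load("pics/top0.npz")); g=t['frame'].astype(int).min(2); print(g[190:206,206:222])
E
```

```text
[[206 207 206 206 207 206 206 206 206 205 205 204 201 195 191 188 181 167
  157 152 141 129 119 113 109 104 100  98  96  95  92  92  90  88  88  85
   85  86  86  85  87  86  89  88  87  89]
 [207 206 206 206 206 204 201 194 182 167 157 149 142 130 121 115 110 105
  102 100  98  96  95  92  92  90  89  87  87  88  89  89  88  88  90  90
   89  92  90  92  90  91  92  92  93  92]
 [207 206 205 200 185 165 145 128 116 107 103 102 100 101  99 100  99  98
   95  92  88  85  84  88  92  96 102 100  96  94  93  95  93  93  94  93
   93  94  94  94  93  94  93  92  91  92]
 [206 205 196 168 129 105  99 101 102 101 102 104 105 106 107 104  99  88
   83  84  89  91  94  96  99 105 115 114 112 112 110 108 103  96  94  93
   93  93  92  92  91  91  91  91  91  91]
 [205 197 168 128 102  95  98 101 104 110 122 144 162 169 165 145 112  86
   85  92  95  97  95  97 101 105 114 121 125 129 132 131 123 111  99  95
   93  92  92  91  91  91  91  89  91  90]
 [203 185 143 105  97  99 100 101 106 118 147 178 192 192 178 139 100  90
   94  95  96  96  98 103 107 111 117 129 147 164 172 174 169 152 125 1
[... 2039 characters left out ...]
  70  61  52  53  67  80  92]
 [145 145 140 122  97  82  81  78  77  75  69  61  59  70  81  91]
 [145 145 140 122  96  82  79  79  79  80  77  71  70  76  85  94]
 [145 146 140 122  99  88  86  81  78  75  75  74  74  79  86  96]
 [145 144 142 128 112 109 111  97  74  65  67  70  70  77  85  97]
 [145 144 142 130 119 131 141 123  89  67  60  61  66  77  85  97]
 [145 144 142 131 118 126 137 120  91  75  67  63  68  78  88 103]
 [145 144 143 137 121 107 106  95  81  75  72  73  75  83 100 121]
 [144 144 145 142 131 112  97  88  83  77  78  84  92 103 122 136]
 [145 145 143 144 140 129 118 108 101  96  98 107 122 132 139 141]
 [144 145 144 144 143 141 138 136 133 129 129 134 139 142 142 143]]
```

```bash
python3 -m inch '[[[-0.03,0.008,0,0.06,0.085],[-0.07,0.018,0,0.15,0.085],[-0.11,0.03,0,0.25,0.085],[-0.15,0.04,0,0.35,0.085],[-0.19,0.05,0,0.44,0.085],[-0.23,0.06,0,0.53,0.085],[-0.27,0.072,0,0.62,0.085],[-0.29,0.078,0,0.67,0.085]]]'; python3 -c "
from h import *
c=fwd([0.4499,.0401,.329,79.9728],[-.29,.078,0,.67]);print(c)"
```

```text
t: 2.6
tool_pos: [0.4761, -0.2603, 0.3288]
tcp_rot: [180.0, 0.0, 41.4]
contact_force: [0.6, 0.8, 0.3]
opening: 0.996
[0.4762, -0.2591, 0.329, 41.5846]
```

```bash
python3 - <<'E'
from h import *
st=ctrl.state(); s=ctrl.snapshot("wrist"); np.savez("pics/w2.npz",pose=T(st),**s)
cv2.imwrite("pics/w2.png",cv2.resize(s['frame'][:,:,::-1],(800,600)))
W=cloud(s,st); hsv=cv2.cvtColor(s['frame'],cv2.COLOR_RGB2HSV); z=W[...,2]
y=(hsv[...,0]>15)&(hsv[...,0]<32)&(hsv[...,1]>140)
for a,b in((.122,.134),(.108,.119)):
    P=W[y&(z>a)&(z<b)]; r=cv2.minAreaRect(P[:,:2].astype(np.float32)); print(len(P),np.median(P[:,2]),r,cv2.boxPoints(r).round(4).tolist())
    q=y&(z>a)&(z<b); vv,uu=np.nonzero(q); print(uu.min(),uu.max(),vv.min(),vv.max())
E
```

```text
1641 0.1277718070187147 ((0.4605313837528229, -0.27616676688194275), (0.1547928899526596, 0.009801018983125687), 41.137969970703125) [[0.39899998903274536, -0.32339999079704285], [0.40549999475479126, -0.33079999685287476], [0.5220000147819519, -0.2289000004529953], [0.5156000256538391, -0.2215999960899353]]
255 266 122 280
225 0.11368318847075815 ((0.5202743411064148, -0.22390463948249817), (0.03721816465258598, 0.015155581757426262), 41.538639068603516) [[0.5012999773025513, -0.2305999994277954], [0.5113999843597412, -0.2418999969959259], [0.5392000079154968, -0.21719999611377716], [0.52920001745224, -0.20589999854564667]]
252 269 97 140
```

View pics/w2.png

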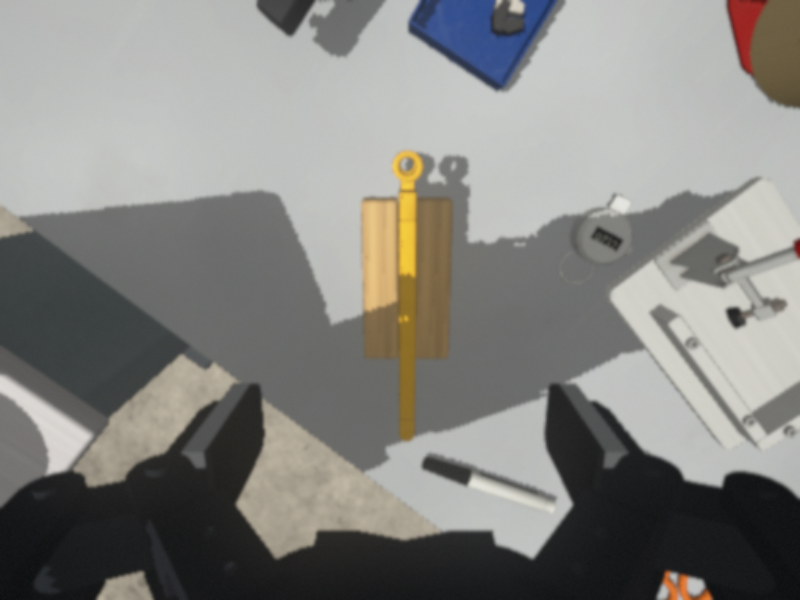

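```bash
python3 - <<'E'
from h import *
s=dict(np.load("pics/w2.npz")); s['extrinsics']=np.linalg.inv(s['pose']@s['hand_eye'])
f=s['frame']; hsv=cv2.cvtColor(f,cv2.COLOR_RGB2HSV)
y=((hsv[...,0]>15)&(hsv[...,0]<32)&(hsv[...,1]>140)).astype(np.uint8)
print(y[92:122,248:274])
cs,h=cv2.findContours(y,cv2.RETR_CCOMP,cv2.CHAIN_APPROX_NONE)
for c,hh in zip(cs,h[0]):
    if hh[3]>=0 and cv2.contourArea(c)>10:
        m=c[:,0].mean(0); print('hole',m,ray(s,m,.114))
c=[0.4762, -0.2591, 0.329, 41.5846]
print(rel(c,[.4766,-.2620,.172,41.3]))
E
```

```text
[[0 0 0 0 0 0 0 0 0 0 0 0 0 0 0 0 0 0 0 0 0 0 0 0 0 0]
 [0 0 0 0 0 0 0 0 0 0 0 0 0 0 0 0 0 0 0 0 0 0 0 0 0 0]
 [0 0 0 0 0 0 0 0 0 0 0 0 0 0 0 0 0 0 0 0 0 0 0 0 0 0]
 [0 0 0 0 0 0 0 0 0 0 0 0 0 0 0 0 0 0 0 0 0 0 0 0 0 0]
 [0 0 0 0 0 0 0 0 0 0 0 0 0 0 0 0 0 0 0 0 0 0 0 0 0 0]
 [0 0 0 0 0 0 0 0 0 0 0 1 1 1 0 0 0 0 0 0 0 0 0 0 0 0]
 [0 0 0 0 0 0 0 0 1 1 1 1 1 1 1 1 1 1 0 0 0 0 0 0 0 0]
 [0 0 0 0 0 0 0 1 1 1 1 1 1 1 1 1 1 1 1 0 0 0 0 0 0 0]
 [0 0 0 0 0 0 1 1 1 1 1 0 0 1 1 1 1 1 1 1 0 0 0 0 0 0]
 [0 0 0 0 0 1 1 1 1 0 0 0 0 0 0 1 1 1 1 1 1 0 0 0 0 0]
 [0 0 0 0 0 1 1 1 0 0 0 0 0 0 0 0 1 1 1 1 1 1 0 0 0 0]
 [0 0 0 0 1 1 1 1 0 0 0 0 0 0 0 0 0 1 1 1 1 1 0 0 0 0]
 [0 0 0 0 1 1 1 0 0 0 0 0 0 0 0 0 0 1 1 1 1 1 0 0 0 0]
 [0 0 0 0 1 1 1 0 0 0 0 0 0 0 0 0 0 1 1 1 1 1 0 0 0 0]
 [0 0 0 0 1 1 1 0 0 0 0 0 0 0 0 0 0 1 1 1 1 1 0 0 0 0]
 [0 0 0 0 1 1 1 1 0 0 0 0 0 0 0 0 1 1 1 1 1 1 0 0 0 0]
 [0 0 0 0 1 1 1 1 0 0 0 0 0 0 0 0 1 1 1 1 1 1 0 0 0 0]
 [0 0 0 0 1 1 1 1 1 0 0 0 0 0 1 1 1 1 1 1 1 1 0 0 0 0]
 [0 0 0 0 0 1 1 1 1 1 1 1 1 1 1 1 1 1 1 1 1 1 0 0 0 0]
 [0 0 0 0 0 1 1 1 1 1 1 1 1 1 1 1 1 1 1 1 1 0 0 0 0 0]
 [0 0 0 0 0 0 1 1 1 1 1 1 1 1 1 1 1 1 1 1 0 0 0 0 0 0]
 [0 0 0 0 0 0 0 1 1 1 1 1 1 1 1 1 1 1 1 0 0 0 0 0 0 0]
 [0 0 0 0 0 0 0 0 1 1 1 1 1 1 1 1 1 1 0 0 0 0 0 0 0 0]
 [0 0 0 0 0 0 0 0 0 1 1 1 1 1 1 1 1 1 0 0 0 0 0 0 0 0]
 [0 0 0 0 0 0 0 0 0 1 1 1 1 1 1 1 1 0 0 0 0 0 0 0 0 0]
 [0 0 0 0 0 0 0 0 0 1 1 1 1 1 1 1 1 0 0 0 0 0 0 0 0 0]
 [0 0 0 0 0 0 0 0 0 1 1 1 1 1 1 1 1 0 0 0 0 0 0 0 0 0]
 [0 0 0 0 0 0 0 0 0 1 1 1 1 1 1 1 1 0 0 0 0 0 0 0 0 0]
 [0 0 0 0 0 0 0 0 0 1 1 1 1 1 1 1 1 0 0 0 0 0 0 0 0 0]
 [0 0 0 0 0 0 0 0 0 1 1 1 1 1 1 1 1 0 0 0 0 0 0 0 0 0]]
hole [259.53333333 104.9       ] [ 0.52862031 -0.21535928  0.114     ]
[-0.0016, 0.0024, 0.157, 0.005]
```

The gate runs down column 407, with the upper knuckle hole at (407,165). The hole ray gives the hinge at (0.529,-0.215), which agrees with the rail fit. Next I descend and grip.

```bash
python3 -m inch '[[[0,0.001,0.02,0,0.085],[-0.001,0.002,0.05,0.003,0.085],[-0.0016,0.0024,0.08,0.005,0.085],[-0.0016,0.0024,0.11,0.005,0.085],[-0.0016,0.0024,0.135,0.005,0.085],[-0.0016,0.0024,0.15,0.005,0.085],[-0.0016,0.0024,0.157,0.005,0.06],[-0.0016,0.0024,0.157,0.005,0.03]]]' 40 && python3 -m inch '[[[0,0,0,0,0],[0,0,0,0,0],[0,0,0,0,0],[0,0,0,0,0],[0,0,0,0,0],[0,0,0,0,0],[0,0,0,0,0],[0,0,0,0,0]]]' 60
```

```text
t: 3.45
tool_pos: [0.4761, -0.2605, 0.1714]
tcp_rot: [-179.9, 0.0, 41.4]
contact_force: [-0.0, -0.5, 0.5]
opening: 0.687
t: 4.25
tool_pos: [0.4767, -0.2618, 0.1729]
tcp_rot: [179.9, -0.0, 41.3]
contact_force: [1.5, 1.4, 5.6]
opening: 0.106
```

```bash
python3 -m inch '[[[0,0,-0.006,0,0],[0,0,-0.015,0,0],[0,0,-0.028,0,0],[0,0,-0.045,0,0],[0,0,-0.065,0,0],[0,0,-0.09,0,0],[0,0,-0.11,0,0],[0,0,-0.12,0,0]]]'; python3 -c "
from h import *
print(rel([.4766,-.262,.292,41.3],[.4076,.0397,.292,41.3]))"
```

```text
t: 5.05
tool_pos: [0.4764, -0.2617, 0.2941]
tcp_rot: [179.9, -0.0, 41.3]
contact_force: [1.1, -0.4, -4.0]
opening: 0.103
[0.1473, -0.2722, -0.0, -0.0]
```

```bash
python3 -m inch '[[[0.012,-0.022,0,0,0],[0.03,-0.056,0,0,0],[0.052,-0.096,0,0,0],[0.074,-0.136,0,0,0],[0.096,-0.176,0,0,0],[0.118,-0.216,0,0,0],[0.136,-0.25,0,0,0],[0.1473,-0.2722,0,0,0]]]' ; python3 -m inch '[[[0,0,0.004,0,0],[0,0,0.014,0,0],[0,0,0.03,0,0],[0,0,0.048,0,0],[0,0,0.065,0,0],[0,0,0.078,0,0],[0,0,0.082,0,0],[0,0,0.082,0,0]]]'
cat > look.py <<'E'
import sys
from h import *
n=sys.argv[1]; st=ctrl.state(); s=ctrl.snapshot("wrist"); np.savez(f"pics/{n}.npz",pose=T(st),**s)
cv2.imwrite(f"pics/{n}.png",cv2.resize(s['frame'][20:170,180:400,::-1],(792,540),interpolation=cv2.INTER_CUBIC))
print(st['tool_pos'],st['tcp_rot'],st['contact_force'])
E
python3 look.py w3
```

```text
t: 5.85
tool_pos: [0.4059, 0.0422, 0.2918]
tcp_rot: [-180.0, 0.0, 41.4]
contact_force: [1.1, 0.1, -2.0]
opening: 0.104
t: 6.65
tool_pos: [0.4068, 0.0394, 0.2091]
tcp_rot: [-180.0, 0.1, 41.2]
contact_force: [-0.6, 0.5, -3.1]
opening: 0.104
[0.40683997 0.03940952 0.20913542] [-1.79951363e+02  9.23664810e-02  4.12254197e+01] [-0.56776161  0.4969808  -3.08624278]
```

View pics/w3.png

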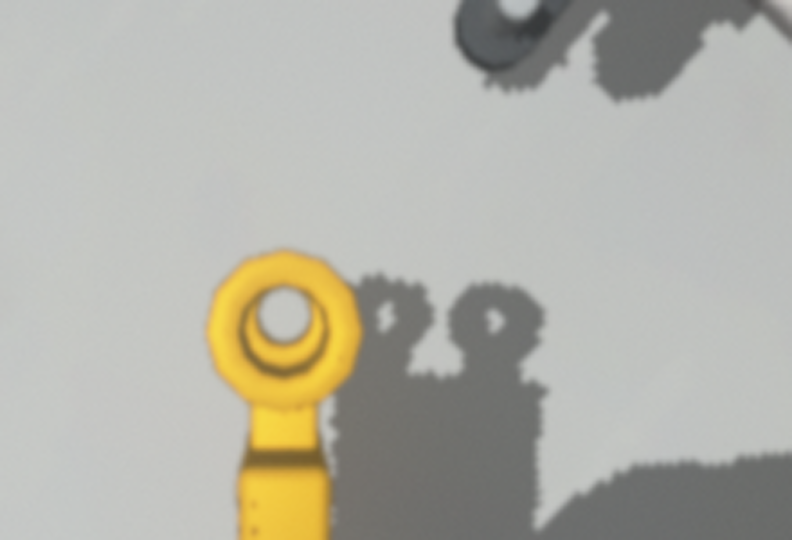

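The upper knuckle is centred at (284,327) in the crop, with the upper pin on its arm at the top around (518,5). I'll measure the hinge axis in hand and the pin in the same frame.

```bash
cat > kn.py <<'E'
import sys
from h import *
s=dict(np.load(f"pics/{sys.argv[1]}.npz")); s['extrinsics']=np.linalg.inv(s['pose']@s['hand_eye'])
f=s['frame']; hsv=cv2.cvtColor(f,cv2.COLOR_RGB2HSV)
y=((hsv[...,0]>15)&(hsv[...,0]<32)&(hsv[...,1]>120)).astype(np.uint8); y[170:]=0
cs,_=cv2.findContours(y,cv2.RETR_EXTERNAL,cv2.CHAIN_APPROX_NONE); c=max(cs,key=cv2.contourArea)[:,0].astype(float)
top=c[:,1].min(); c=c[c[:,1]<top+30]
A=np.c_[2*c,np.ones(len(c))]; r=np.linalg.lstsq(A,(c**2).sum(1),rcond=None)[0]
rad=np.sqrt(r[2]+r[0]**2+r[1]**2); uv=r[:2]; h=s['pose'][2,3]-.164+.106
print('knuckle',uv,rad,'axis',ray(s,uv,h).round(4))
W=cloud(s); print('top z', W[int(uv[1]+15),int(uv[0]+.5)])
E
python3 kn.py w3; python3 - <<'E'
from h import *
s=dict(np.load("pics/w3.npz")); s['extrinsics']=np.linalg.inv(s['pose']@s['hand_eye']); 
for p in ([.53,.0896,.12],[.53,.0896,.046]):
    q=s['extrinsics']@np.r_[p,1]; print((s['mtx']@(q[:3]/q[2]))[:2], q[2])
print(s['frame'][0:30,300:345].min(2)[::2])
E
```

```text
knuckle [258.70083    111.15450921] 20.76406208475354 axis [0.4586 0.0848 0.1511]
top z [0.4541987  0.08076576 0.14982259]
[356.45134208 -24.03332896] 0.13712656289030267
[323.1467844   18.16598428] 0.2079965242160987
[[191 191 191 190 191 191 191 190 190 190 191 191 190 190 191 191 190 190
  190 186 170 136 104  88  85  82  72  58  50  50  55  67  80  83  82  82
   81  80  81  80  80  81  81  81  81]
 [190 191 192 190 191 192 190 191 191 190 191 191 191 190 190 191 190 190
  185 167 134 102  88  86  87  84  77  62  53  48  49  54  66  79  83  83
   82  82  81  80  81  81  80  80  81]
 [191 191 192 191 191 190 190 191 191 190 192 190 190 190 191 190 186 177
  154 121  97  88  86  86  88  88  84  77  65  53  47  47  54  63  75  81
   83  84  84  81  82  79  81  80  81]
 [192 192 192 191 191 192 191 191 191 190 191 191 191 191 189 185 168 136
  105  90  87  87  88  88  88  85  86  85  79  67  53  48  46  49  57  66
   72  77  80  80  82  80  81  82  80]
 [192 190 191 191 192 191 191 191 192 190 191 190 191 189 180 156 122  97
   89  87  87  88  88  88  87  85  86  86  84  79  68  55  4
[... 1223 characters left out ...]
0  91  92  95  97  97 100
  113 138 162 175 179 182 182 180 172 155 126  91  69  70  77  83  83  82
   85  95 103 106 107 107 107 107 107]
 [192 192 193 192 189 170 132  96  90  92  92  91  90  93  95  97  95  93
   92  97 113 129 142 147 147 141 123  95  72  60  57  57  62  70  78  90
  101 107 107 107 107 108 108 108 117]
 [193 193 192 192 187 164 118  83  87  90  91  92  92  92  93  94  93  89
   86  81  79  80  84  86  82  74  66  59  58  57  57  58  65  83  95 104
  106 108 108 108 107 107 111 130 158]
 [192 192 191 192 190 169 120  81  85  90  90  90  90  91  90  90  87  85
   83  79  77  75  71  67  63  60  58  58  57  56  58  68  85 100 105 108
  107 108 107 108 109 120 139 163 176]]
```

```bash
python3 -m inch '[[[0.005,0.004,0,0,0],[0.014,0.0105,0,0,0],[0.025,0.019,0,0,0],[0.036,0.0275,0,0,0],[0.046,0.035,0,0,0],[0.053,0.0405,0,0,0],[0.0568,0.0435,0,0,0],[0.0568,0.0435,0,0,0]]]' ; python3 -m inch '[[[0,0,0,0,0],[0,0,0,0,0],[0,0,0,0,0],[0,0,0,0,0],[0,0,0,0,0],[0,0,0,0,0],[0,0,0,0,0],[0,0,0,0,0]]]'; python3 look.py w4; python3 kn.py w4
```

```text
t: 7.5
tool_pos: [0.479, 0.045, 0.2096]
tcp_rot: [-180.0, 0.0, 41.3]
contact_force: [-0.1, -0.1, -3.0]
opening: 0.101
t: 8.3
tool_pos: [0.4785, 0.045, 0.2099]
tcp_rot: [180.0, 0.0, 41.3]
contact_force: [0.9, -0.3, -3.9]
opening: 0.105
[0.47851784 0.04496471 0.20989762] [1.79997178e+02 6.05190825e-03 4.12960952e+01] [ 0.89308612 -0.34163794 -3.86350847]
knuckle [258.98851719 110.80556832] 20.88230395877345 axis [0.5305 0.0904 0.1519]
top z [0.52621934 0.08665309 0.15049179]
```

View pics/w4.png

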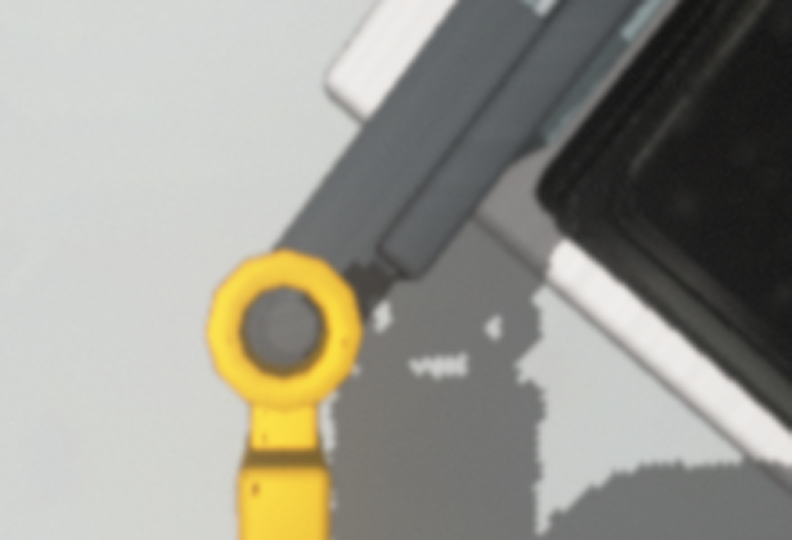

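The upper pin shows inside the knuckle hole at about (287,325); coaxial would be about (284,319). That is off by (-0.9,+0.4) mm in tool x, y, the same as the world measurement gives. I'll correct this and lower to engage.

```bash
python3 -m inch '[[[-0.0005,0.0002,0,0,0],[-0.0009,0.0004,0,0,0],[-0.0009,0.0004,0.003,0,0],[-0.0009,0.0004,0.006,0,0],[-0.0009,0.0004,0.008,0,0],[-0.0009,0.0004,0.010,0,0],[-0.0009,0.0004,0.012,0,0],[-0.0009,0.0004,0.014,0,0]]]' ; python3 -m inch '[[[0,0,0.001,0,0],[0,0,0.002,0,0],[0,0,0.003,0,0],[0,0,0.004,0,0],[0,0,0.004,0,0],[0,0,0.004,0,0],[0,0,0.004,0,0],[0,0,0.004,0,0]]]'
```

```text
t: 9.15
tool_pos: [0.4781, 0.0441, 0.1957]
tcp_rot: [-180.0, 0.0, 41.3]
contact_force: [0.1, -0.2, -3.2]
opening: 0.105
t: 9.95
tool_pos: [0.4782, 0.0441, 0.192]
tcp_rot: [180.0, -0.0, 41.3]
contact_force: [0.3, 0.1, -2.9]
opening: 0.109
```

```bash
python3 -m inch '[[[0,0,0.001,0,0],[0,0,0.003,0,0],[0,0,0.005,0,0],[0,0,0.007,0,0],[0,0,0.009,0,0],[0,0,0.009,0,0],[0,0,0.009,0,0],[0,0,0.009,0,0]]]' ; python3 -m inch '[[[0,0,0.0005,0,0],[0,0,0.001,0,0],[0,0,0.0015,0,0],[0,0,0.002,0,0],[0,0,0.002,0,0],[0,0,0.002,0,0],[0,0,0.002,0,0],[0,0,0.002,0,0]]]'
```

```text
t: 10.75
tool_pos: [0.4782, 0.0441, 0.183]
tcp_rot: [180.0, 0.0, 41.3]
contact_force: [0.4, -0.1, -2.8]
opening: 0.107
t: 11.55
tool_pos: [0.4781, 0.0441, 0.1809]
tcp_rot: [180.0, 0.0, 41.3]
contact_force: [0.3, -0.9, -3.6]
opening: 0.105
```

```bash
python3 -m inch '[[[0,0,0.0003,0,0],[0,0,0.0006,0,0],[0,0,0.001,0,0],[0,0,0.001,0,0],[0,0,0.001,0,0],[0,0,0.001,0,0],[0,0,0.001,0,0],[0,0,0.001,0,0]]]'
```

```text
t: 12.35
tool_pos: [0.4781, 0.044, 0.1804]
tcp_rot: [180.0, -0.0, 41.3]
contact_force: [-3.2, -2.5, 5.7]
opening: 0.104
```

Contact shows about 9 N upward, so the gate is seated. I'll release it and measure the magazine's front geometry.

```bash
python3 -m inch '[[[0,0,0,0,0.01],[0,0,0,0,0.02],[0,0,0,0,0.03],[0,0,0,0,0.04],[0,0,0,0,0.045],[0,0,0,0,0.045],[0,0,0,0,0.045],[0,0,0,0,0.045]]]'; python3 look.py w5; python3 kn.py w5; python3 - <<'E'
from h import *
for n in("w1","top0","scene0"):
    s=dict(np.load(f"pics/{n}.npz"))
    if 'pose' in s: s['extrinsics']=np.linalg.inv(s['pose']@s['hand_eye'])
    W=cloud(s); W=W[np.isfinite(W[...,0])]; c,sn=np.cos(.0545),np.sin(.0545)
    p=W[:,:2]-[.530,.0896]; m=np.c_[c*p[:,0]+sn*p[:,1],-sn*p[:,0]+c*p[:,1],W[:,2]] # mag axes, origin pin
    a=m[(m[:,2]>.097)&(m[:,2]<.107)&(m[:,0]<.1)&(m[:,0]>-.05)&(m[:,1]<-.1)&(m[:,1]>-.2)]
    b=m[(m[:,2]>.072)&(m[:,2]<.087)&(m[:,0]<.1)&(m[:,0]>-.06)&(m[:,1]<-.13)&(m[:,1]>-.22)]
    for k in(a,b): print(n,len(k),np.percentile(k,[1,5,50,95,99],axis=0).round(4)[:,:2].tolist() if len(k) else '')
    d=m[(m[:,2]>.006)&(m[:,2]<.016)&(abs(m[:,1]+.09)<.05)&(m[:,0]>-.05)&(m[:,0]<.06)]; print(' base front x',np.percentile(d[:,0],[1,5,20]) if len(d) else '')
E
```

```text
t: 13.15
tool_pos: [0.4781, 0.0441, 0.1799]
tcp_rot: [180.0, 0.0, 41.3]
contact_force: [0.1, 0.9, 0.2]
opening: 0.529
[0.47809261 0.04407545 0.179882  ] [1.79997992e+02 7.79232367e-03 4.12981380e+01] [0.10984584 0.88313197 0.19442014]
knuckle [259.17102651 113.51055507] 21.010060833595233 axis [0.5293 0.0888 0.1219]
top z [0.52494921 0.08502962 0.12155144]
w1 616 [[0.0255, -0.1686], [0.028, -0.1681], [0.0471, -0.1644], [0.094, -0.1521], [0.0986, -0.1516]]
w1 813 [[0.0195, -0.1977], [0.0246, -0.1955], [0.0624, -0.1653], [0.0936, -0.1518], [0.0988, -0.1434]]
 base front x [0.04298165 0.04328949 0.04456454]
top0 81 [[0.0256, -0.1683], [0.026, -0.168], [0.0425, -0.1644], [0.0932, -0.1535], [0.0984, -0.1432]]
top0 279 [[-0.0049, -0.198], [0.0004, -0.1967], [0.0432, -0.1844], [0.0751, -0.1514], [0.092, -0.1423]]
 base front x [-0.03371363 -0.01003584  0.04193043]
scene0 71 [[0.0248, -0.1687], [0.0263, -0.1682], [0.0461, -0.165], [0.0907, -0.1529], [0.0974, -0.1479]]
scene0 287 [[-0.0033, -0.1985], [0.0005, -0.1978], [0.0427, -0.1818], [0.0881, -0.1491], [0.0962, -0.1363]]
 base front x [0.04255116 0.04322876 0.04493436]
```

The knuckle top at z 0.1215 matches 16+106 mm, so the gate is fully down and open. Next I swing it shut with the fingers straddling the rail 115 mm out from the hinge, the outer pad pushing.

```bash
python3 -m inch '[[[0,0,-0.001,0,0.04],[-0.003,0,-0.003,0,0.035],[-0.01,0,-0.005,0,0.03],[-0.02,0,-0.005,0,0.026],[-0.03,0,-0.005,0,0.025],[-0.04,0,-0.005,0,0.025],[-0.045,0,-0.005,0,0.025],[-0.045,0,-0.005,0,0.025]]]'; python3 - <<'E'
import numpy as np
R=.115
def tab(D,O):
    D=np.radians(D); 
    X=lambda d,o:np.array([-R*np.cos(d)+o*np.sin(d),R*np.sin(d)+o*np.cos(d)])
    p0=X(D[0],O[0])
    for d,o in zip(D[1:],O[1:]):
        v=X(d,o)-p0; b=D[0]; # into frame at start: x' = tool x at D0
        xx=np.array([np.cos(b),-np.sin(b)]);yy=np.array([np.sin(b),np.cos(b)])
        print([round(float(v@xx),4),round(float(v@yy),4),0,round(float(-(d-b)),3),.025],end=',')
    print('\n')
tab([0,0,1,3,6,9.5,13,16.5,20],[0,.004,.007,.007,.007,.007,.007,.007,.007])
tab([20,23.5,27,30.5,34,37,40,42.5,44],[.007]*9)
tab([44,45,46,47,48,49,50,51,52],[.007]*9)
tab([52,52.7,53.4,54.1,54.8,55.4,56,56.5,57],[.007]*9)
E
python3 look.py w6; python3 kn.py w6
```

```text
t: 14.0
tool_pos: [0.4436, 0.0138, 0.185]
tcp_rot: [180.0, 0.0, 41.2]
contact_force: [0.5, -0.5, 0.3]
opening: 0.292
[0.0, 0.004, 0, -0.0, 0.025],[0.0001, 0.009, 0, -0.017, 0.025],[0.0005, 0.013, 0, -0.052, 0.025],[0.0014, 0.019, 0, -0.105, 0.025],[0.0027, 0.0259, 0, -0.166, 0.025],[0.0045, 0.0327, 0, -0.227, 0.025],[0.0067, 0.0394, 0, -0.288, 0.025],[0.0093, 0.0459, 0, -0.349, 0.025],

[0.0006, 0.007, 0, -0.061, 0.025],[0.0017, 0.014, 0, -0.122, 0.025],[0.0032, 0.0208, 0, -0.183, 0.025],[0.0051, 0.0276, 0, -0.244, 0.025],[0.0071, 0.0333, 0, -0.297, 0.025],[0.0093, 0.0389, 0, -0.349, 0.025],[0.0114, 0.0435, 0, -0.393, 0.025],[0.0128, 0.0462, 0, -0.419, 0.025],

[0.0001, 0.002, 0, -0.017, 0.025],[0.0003, 0.004, 0, -0.035, 0.025],[0.0005, 0.006, 0, -0.052, 0.025],[0.0008, 0.008, 0, -0.07, 0.025],[0.001, 0.01, 0, -0.087, 0.025],[0.0014, 0.012, 0, -0.105, 0.025],[0.0017, 0.014, 0, -0.122, 0.025],[0.0021, 0.0159, 0, -0.14, 0.025],

[0.0001, 0.0014, 0, -0.012, 0.025],[0.0002, 0.0028, 0, -0.024, 0.025],[0.0003, 0.0042, 0, -0.037, 0.025],[0.0005, 0.0056, 0, -0.049, 0.025],[0.0006, 0.0068, 0, -0.059, 0.025],[0.0008, 0.008, 0, -0.07, 0.025],[0.0009, 0.009, 0, -0.079, 0.025],[0.001, 0.01, 0, -0.087, 0.025],

[0.44364134 0.01380627 0.18498954] [1.79999421e+02 1.03898410e-02 4.12442108e+01] [ 0.4730543  -0.4635765   0.31485681]
knuckle [259.30303665  12.22043536] 17.60995088416258 axis [0.5221 0.0822 0.127 ]
top z [0.51696003 0.07786773 0.13601748]
```

```bash
python3 -m inch '[[[0,0.004,0,0,0.025],[0.0001,0.009,0,-0.017,0.025],[0.0005,0.013,0,-0.052,0.025],[0.0014,0.019,0,-0.105,0.025],[0.0027,0.0259,0,-0.166,0.025],[0.0045,0.0327,0,-0.227,0.025],[0.0067,0.0394,0,-0.288,0.025],[0.0093,0.0459,0,-0.349,0.025]]]'; python3 -m inch '[[[0.0006,0.007,0,-0.061,0.025],[0.0017,0.014,0,-0.122,0.025],[0.0032,0.0208,0,-0.183,0.025],[0.0051,0.0276,0,-0.244,0.025],[0.0071,0.0333,0,-0.297,0.025],[0.0093,0.0389,0,-0.349,0.025],[0.0114,0.0435,0,-0.393,0.025],[0.0128,0.0462,0,-0.419,0.025]]]'; sed 's/20:170,180:400/0:384,0:512/; s/792,540/800,600/' look.py > lookf.py; python3 lookf.py w7
```

```text
t: 14.85
tool_pos: [0.4823, -0.0142, 0.1848]
tcp_rot: [-180.0, 0.0, 61.5]
contact_force: [-0.2, 0.7, 0.3]
opening: 0.294
t: 15.65
tool_pos: [0.529, -0.0251, 0.1846]
tcp_rot: [-180.0, 0.0, 85.4]
contact_force: [0.1, -0.1, 0.0]
opening: 0.288
[ 0.529024   -0.02508109  0.18461925] [-1.79991376e+02  9.81362243e-03  8.54372139e+01] [ 0.10844247 -0.13990798  0.01919247]
```

View pics/w7.png

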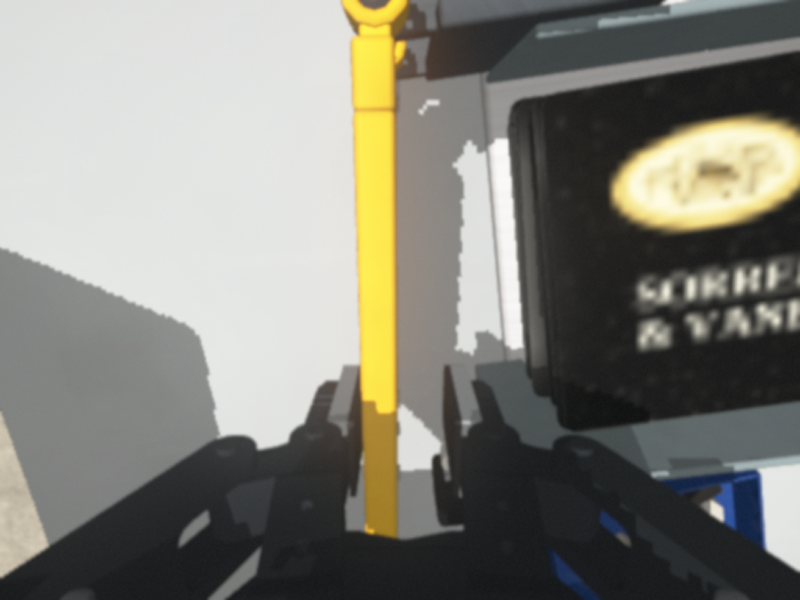

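The outer pad is touching the gate at (358,400) and the gate follows the tool. The inner finger is clear of the blanks. Continuing slowly.

```bash
python3 -m inch '[[[0.0001,0.002,0,-0.017,0.025],[0.0003,0.004,0,-0.035,0.025],[0.0005,0.006,0,-0.052,0.025],[0.0008,0.008,0,-0.07,0.025],[0.001,0.01,0,-0.087,0.025],[0.0014,0.012,0,-0.105,0.025],[0.0017,0.014,0,-0.122,0.025],[0.0021,0.0159,0,-0.14,0.025]]]'
```

```text
t: 16.5
tool_pos: [0.5443, -0.0241, 0.1849]
tcp_rot: [-180.0, 0.0, 93.4]
contact_force: [-3.9, 1.2, 1.8]
opening: 0.297
```

```bash
python3 -m inch '[[[0.0001,0.0007,0,-0.006,0.025],[0.0001,0.0014,0,-0.012,0.025],[0.0002,0.0021,0,-0.018,0.025],[0.0002,0.0028,0,-0.024,0.025],[0.0003,0.0035,0,-0.03,0.025],[0.0003,0.0042,0,-0.037,0.025],[0.0004,0.0049,0,-0.043,0.025],[0.0005,0.0056,0,-0.049,0.025]]]'
```

```text
t: 17.3
tool_pos: [0.5505, -0.0233, 0.185]
tcp_rot: [179.9, 0.0, 96.2]
contact_force: [0.1, 0.2, 0.8]
opening: 0.297
```

```bash
python3 -m inch '[[[0,0.0007,0,-0.006,0.025],[0.0001,0.0014,0,-0.012,0.025],[0.0002,0.0021,0,-0.018,0.025],[0.0002,0.0028,0,-0.024,0.025],[0.0002,0.0032,0,-0.028,0.025],[0.0002,0.0032,0,-0.028,0.025],[0.0002,0.0032,0,-0.028,0.025],[0.0002,0.0032,0,-0.028,0.025]]]'; python3 lookf.py w8
```

```text
t: 18.1
tool_pos: [0.553, -0.0228, 0.1849]
tcp_rot: [-180.0, 0.0, 97.7]
contact_force: [0.4, -1.0, -0.3]
opening: 0.295
[ 0.55295491 -0.02278394  0.18491262] [-1.79994260e+02  5.90731154e-03  9.77323550e+01] [ 0.40709582 -1.01517077 -0.31870826]
```

View pics/w8.png

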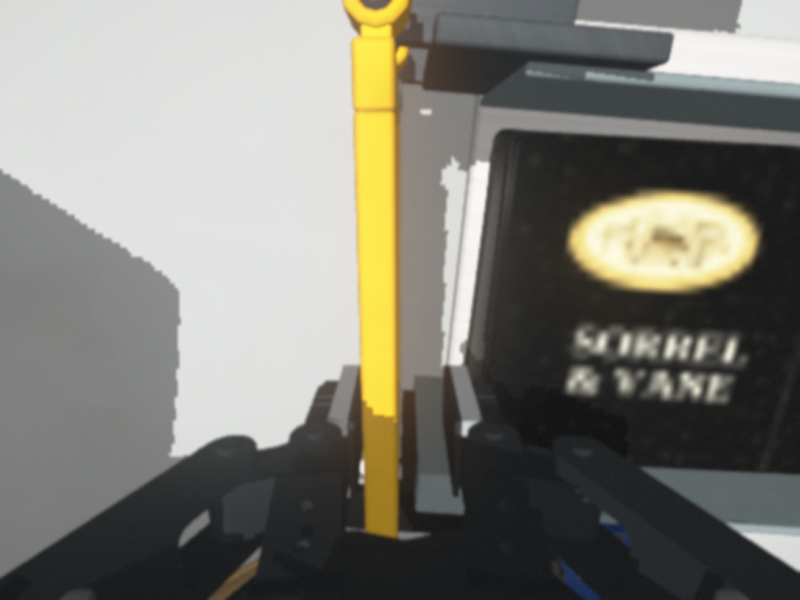

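The gate is parallel to the tool. The white roller shows at (363,470) in front of the leaf, and the stop post is behind it. I'll nudge to feel the stop.

```bash
python3 -m inch '[[[0,0.0005,0,-0.004,0.025],[0,0.001,0,-0.008,0.025],[0,0.0015,0,-0.012,0.025],[0,0.002,0,-0.014,0.025],[0,0.002,0,-0.014,0.025],[0,0.002,0,-0.014,0.025],[0,0.002,0,-0.014,0.025],[0,0.002,0,-0.014,0.025]]]'
```

```text
t: 18.95
tool_pos: [0.554, -0.0226, 0.1848]
tcp_rot: [-179.9, -0.0, 98.5]
contact_force: [-6.5, -0.3, 4.2]
opening: 0.29
```

The stop is felt at 6.5 N. Now I centre the fingers, open them, rise and look.

```bash
python3 -m inch '[[[0,-0.003,0,0.01,0.025],[0,-0.006,0,0.02,0.025],[0,-0.008,0,0.02,0.028],[0,-0.008,-0.005,0.02,0.03],[0,-0.008,-0.025,0.02,0.03],[0,-0.008,-0.05,0.02,0.03],[0,-0.008,-0.085,0.02,0.03],[0,-0.008,-0.12,0.02,0.03]]]'; python3 -m inch '[[[-0.01,-0.01,0,0,0.03],[-0.01,-0.03,0,0,0.03],[-0.01,-0.05,0,0,0.03],[-0.01,-0.07,0,0,0.03],[-0.01,-0.08,0,0,0.03],[-0.01,-0.08,0,0,0.03],[-0.01,-0.08,0,0,0.03],[-0.01,-0.08,0,0,0.03]]]'; python3 lookf.py w9; python3 - <<'E'
from h import *
s=dict(np.load("pics/w9.npz")); s['extrinsics']=np.linalg.inv(s['pose']@s['hand_eye']); W=cloud(s)
hsv=cv2.cvtColor(s['frame'],cv2.COLOR_RGB2HSV); y=(hsv[...,0]>15)&(hsv[...,0]<32)&(hsv[...,1]>120)
P=W[y&(W[...,2]>.13)&(W[...,2]<.142)&(W[...,0]>.5)]; print(len(P),np.median(P[:,2])); r=cv2.minAreaRect(P[:,:2].astype(np.float32)); print(r,cv2.boxPoints(r).round(4).tolist())
c,sn=np.cos(.0545),np.sin(.0545)
for q in cv2.boxPoints(r): p=q-[.53,.0896]; print(c*p[0]+sn*p[1]-.139,-sn*p[0]+c*p[1]+.09)
E
```

```text
t: 19.75
tool_pos: [0.5469, -0.0237, 0.3064]
tcp_rot: [-180.0, 0.0, 97.4]
contact_force: [0.5, 0.1, 0.1]
opening: 0.353
t: 20.55
tool_pos: [0.4698, -0.0439, 0.3048]
tcp_rot: [180.0, 0.0, 97.4]
contact_force: [0.2, -0.2, -0.1]
opening: 0.353
[ 0.46983605 -0.04387538  0.3048313 ] [1.79979130e+02 7.80882260e-03 9.73956037e+01] [ 0.18562907 -0.20625018 -0.13787207]
2583 0.13325585673666657
((0.5432922840118408, -0.0028343871235847473), (0.010561571456491947, 0.1561635285615921), 7.757012367248535) [[0.5274999737739563, 0.0737999975681305], [0.5486000180244446, -0.08089999854564667], [0.5590999722480774, -0.0794999971985817], [0.5379999876022339, 0.07519999891519547]]
-0.1423349423092666 0.0743785919778226
-0.12971734372952903 -0.08127437067472446
-0.11919032252212813 -0.08042102275580668
-0.13180792110186568 0.07523193989674035
```

View pics/w9.png

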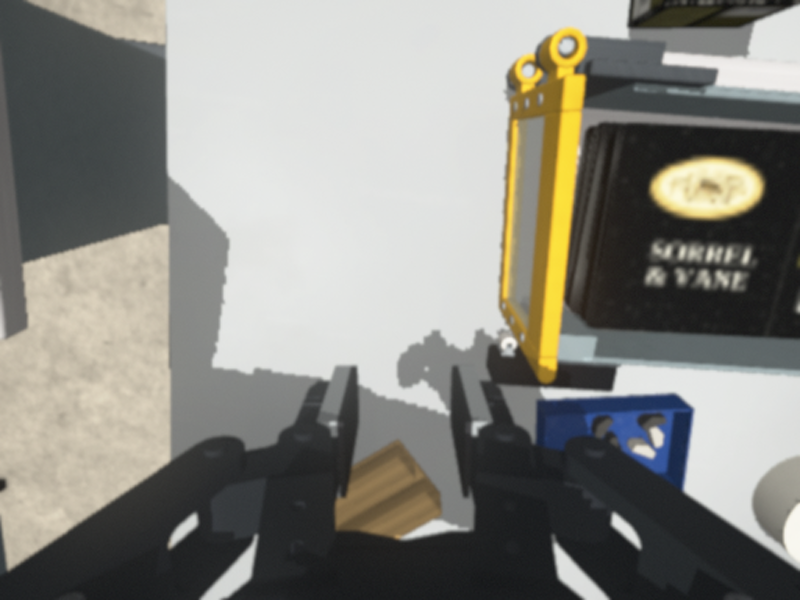

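The roller (508,345) sits in front of the free edge (545,372), and both pins show in their knuckles. The fitted edge is at x -0.1245. One quick height check before handing in.

```bash
python3 - <<'E'
from h import *
s=dict(np.load("pics/w9.npz")); s['extrinsics']=np.linalg.inv(s['pose']@s['hand_eye']); W=cloud(s)
for u,v in((568,105),(563,160),(556,230),(550,300),(545,360)): 
    a,b=int(u*.64),int(v*.64); print(np.nanmedian(W[b-2:b+3,a-2:a+3].reshape(-1,3),0).round(4))
print(np.nanmedian(W[180:250,60:100][...,2]), np.nanmedian(W[40:110,180:240][...,2]))
print(ctrl.state()['contact_force']); ctrl.hand_in()
E
```

```text
[0.5324 0.0609 0.1351]
[0.5359 0.037  0.1346]
[0.54   0.0035 0.1331]
[ 0.5456 -0.033   0.1323]
[ 0.5502 -0.0672  0.1306]
-0.7807210788243175 -6.69430773352353e-05
[ 0.84573909 -0.40465643  0.10260708]
the job is handed in; nothing more can be done
```

The gate is hung on both pins, swung shut past the spring catch and holding by itself, and the job is handed in at about 20.6 s of the 54 s. I don't have the verdict, because the hand-in reports none.

**Hinge position:** by eye I found both pins at (0.530, 0.0896). That puts the hinge bar about 32 mm in front of the rear point.

**Hanging:** I gripped the gate by its top rail, lifted it from the rest and brought it in from the front, open by about 52°. I aligned the knuckle to the pin in the wrist image and lowered it with no resistance until it seated with about 9 N. The knuckle top then measured 121.5 mm, against 122 mm expected for fully down.

**Shutting:** I swung it shut with the open fingers straddling the rail. The catch pushed back with about 4 N where I read it, then the force fell to zero, and I felt the stop at 6.5 N.

**Last checks:**
- **Catch:** the roller sits in front of the free edge, and both pins show in their knuckles.
- **Free edge:** it is at about x -0.1245 in the magazine's frame, inside the -0.130 to -0.119 window.
- **Robot:** it was clear of everything, with a contact force of about 0.9 N (noise).
- **Loose items:** I planned the path clear of the carton, tray and counter, but did not measure them again at the end.
- **Lean:** the top rail drops from 135 mm at the hinge to about 131 mm at the free edge, a lean of about 0.035 rad. That fits the hinge play of up to 0.04 rad and is under the 0.07 rad limit.

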